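# Nest the horn pieces on the drying peg

### The job

Put the four papier-mache horn pieces away on the drying peg, nested over one another open end down: first the tallest over the peg so that it stands on the board, then the second tallest over it, then the second shortest, and the shortest last, each sitting upright and fully home. Leave the tin, the jar and the brush where they are.

Things in the scene. Friction and masses are not known exactly. Their poses are not given: they have to be found in the camera images.
- horn_tallest: The tallest and slimmest of four off-white hollow papier-mache horn pieces: a round tapered sleeve standing on its wide open end, 120 mm high, outside diameter 59 mm at the foot narrowing evenly to 23 mm at the flat closed top; wall 3 mm, top 5 mm thick. Loose, 60 g or so. Origin: centre of the open foot, z up along its axis; yaw means nothing.
- horn_tall: The second tallest of four off-white hollow papier-mache horn pieces: a round tapered sleeve standing on its wide open end, 95 mm high, outside diameter 63.5 mm at the foot narrowing evenly to 35 mm at the flat closed top; wall 3 mm, top 5 mm thick. Loose, 53 g or so. Origin: centre of the open foot, z up along its axis; yaw means nothing.
- horn_short: The second shortest of four off-white hollow papier-mache horn pieces: a round tapered sleeve standing on its wide open end, 70 mm high, outside diameter 68 mm at the foot narrowing evenly to 47 mm at the flat closed top; wall 3 mm, top 5 mm thick. Loose, 47 g or so. Origin: centre of the open foot, z up along its axis; yaw means nothing.
- horn_shortest: The shortest, with the widest top of four off-white hollow papier-mache horn pieces: a round tapered sleeve standing on its wide open end, 45 mm high, outside diameter 72.5 mm at the foot narrowing evenly to 59 mm at the flat closed top; wall 3 mm, top 5 mm thick. Loose, 41 g or so. Origin: centre of the open foot, z up along its axis; yaw means nothing.
- stand: Fixed drying stand: round pale wood board 110 mm across, 18 mm thick, on the table, with an upright darker dowel 20 mm across at its centre, rising to 78 mm above the table. Origin: centre of its underside. The fully nested pieces have their feet 18, 48, 78 and 108 mm above the table, each closed top resting on the one below, with about 2 to 3 mm of play all round.
- tin: Bystander: closed red paint tin with a dark metal lid, 60 mm across, 70 mm high, standing. Origin: centre of its underside.
- jar: Bystander: amber glass jar with a black cap, 54 mm across, 75 mm high, standing. Origin: centre of its underside.
- brush: Bystander: paint brush about 200 mm long lying flat, beyond the horn pieces. Origin: under its middle, x along its length.
Not all that is in view belongs to the job. Leave any yellow look-alike of the horn_tall alone.

How it is judged (in metres and radians):
On the way, in this order (a step that is already met when the one before it is completed fails the run):
1. The tallest piece stands on the board, over the peg (z of horn_tallest in the frame of stand between 0.014 and 0.022 m and horizontal distance between horn_tallest and stand below 0.012 m and angle between horn_tallest's own z axis and vertical below 0.08 rad), for 0.2 s.
2. The second tallest is fully down over the tallest (z of horn_tall in the frame of horn_tallest between 0.026 and 0.034 m and horizontal distance between horn_tall and horn_tallest below 0.007 m and angle between horn_tall's own z axis and vertical below 0.08 rad), for 0.2 s.
3. The second shortest is fully down over that (z of horn_short in the frame of horn_tall between 0.026 and 0.034 m and horizontal distance between horn_short and horn_tall below 0.007 m and angle between horn_short's own z axis and vertical below 0.08 rad), for 0.2 s.
4. The shortest is fully down over them all (z of horn_shortest in the frame of horn_short between 0.026 and 0.034 m and horizontal distance between horn_shortest and horn_short below 0.007 m and angle between horn_shortest's own z axis and vertical below 0.08 rad), for 0.2 s.
At the end, for the whole second after the job is handed in: All four horn pieces are nested on the stand in the stated order and at rest: the tallest with its foot on the board (within 4 mm in height, 12 mm of the stand's centre), each next one 30 mm (within 4 mm) higher than the one below it and within 7 mm of its axis, all upright within 0.08 rad (all of step 1 and all of step 2 and all of step 3 and all of step 4 and linear speed of each of horn_tallest, horn_tall, horn_short, horn_shortest below 0.02 m/s); the robot touches nothing.
It fails at once if The tin is moved more than 20 mm (distance of tin from where it was at the start of the episode above 0.02 m).
It fails at once if The jar is moved more than 20 mm (distance of jar from where it was at the start of the episode above 0.02 m).
It fails at once if The brush is moved more than 20 mm (distance of brush from where it was at the start of the episode above 0.02 m).
It also fails if it takes over 120 s, if anything falls off the work surface, if the arm or the gripper's body presses on something with over 40 N, if the wrist force passes 120 N, or if a joint passes its speed limit or range.

### The arm

A 6-joint arm with a two-finger parallel gripper is mounted at the origin on the work surface. World frame = base frame: x ahead of the robot, y to its left, z up, the work surface at z = 0. Lengths are in mm, angles in rad, forces in N, time in s.
With the tool pointing down it reaches from about 275 to 1000 mm from the base axis. Payload 8.4 kg.
Tool frame: the origin (TCP) lies on the centre line of the jaws, within the pads' length; the fingertips stand 17 mm ahead of it and the grasp point (between the pads) lies 2 mm behind it; z points along the fingers, y is the line along which they close (so a half turn about z gives the same grasp; the last joint's range is limited). The gripper opens to 85 mm and grips with 20 to 120 N. Pads are 22 mm wide; open, the fingers measure 114 mm over their backs; the gripper's body (76 mm by 85 mm) begins 54 mm behind the grasp point. The pads swing forward as they close: fully open they stand 13 mm farther back than shut.
Start: joints at [1.24, 0.353, 1.633, -0, 1.155, -0.002], TCP at [201.816, 591.522, 248.281] pointing down, gripper open.
Joint ranges: [-2.63, 2.63], [-0.92, 2.1], [0.06, 2.66], [-1.3, 4.44], [0, 2.69], [-3.02, 3.02]. Speed limits (rad/s): [2.22, 2.22, 2.79, 3.14, 3.14, 3.14].

### API

Orientations are given as [roll, pitch, yaw] about the fixed x, y, z axes, in that order (R = Rz(yaw) Ry(pitch) Rx(roll)).
In Python, from rig import r, eyes gives the robot as it stands. The module is installed in compiled form; this text tells all that it offers.
- The arm moves only by the shell command python3 -m inch 'ROWS' [FORCE]. ROWS is JSON, a list of rows, each a list of 7 numbers: the shift along the tool's x, y, z in m, then the turn, a rotation vector about the tool's x, y, z in degrees, then the closure, from -1 (fully open) to 1 (shut). In form: [[x, y, z, rx, ry, rz, gripper], ...]. A call has 1 to 8 rows; each row shifts and turns the commanded pose from where the row before left it, along the tool's axes as they then stand; what a row does not reach is not made up. A row lasts 1/10 s, in which the tool goes at most 50 mm and 8.59 degrees, less where a joint would pass 70% of its speed; a pose out of reach is approached as far as the arm can. A call with a gripper value outside its range is refused whole. The fingers move at their own pace and stop on an object; FORCE is the grip in N (left out, the last holds). Time passes only in rows, so rows that do not move let the fingers close. It gives the time, the measured TCP pose, the force, the opening and the grip force at its end, in the units of the state.
- r.sense(): the state, without advancing time (a new reading comes with each control period).
- eyes.grab_frame(name): name is "scene" or "top"; returns a dict with "img" (480x640x3 uint8, blue, green, red), "fx", "fy", "cx", "cy" (pixels), "D" ([k1, k2, p1, p2, k3] as OpenCV has them; the pictures are not rectified), "R" (3x3) and "t" (3): a world point X has camera coordinates R X + t. Camera axes: x right, y down, z forward; pixel columns grow to the right and rows downward; lengths in mm; the calibration is good to about 2 mm. A picture is of the moment at which its call begins. There is no depth.
- r.sign_off(): hands the job in; it is judged then, once.
The state is a dict: "clock": time; "qpos": joint angles; "qvel": joint speeds; "joint_efforts": joint torques, N m; "eef_pos": TCP position; "tcp_rot": TCP orientation; "contact_force": force on the tool from outside, world axes, zero at the start; "wrist_torque": the same for the moment, N m; "opening": opening from 0.0 (shut) to 1.0 (fully open); "grasp_force": force on a finger pad.
Only numpy, scipy, OpenCV 4.12 (cv2) and the standard library are available. Lean on these libraries where they do the work, as an engineer would, in place of code of your own. Each camera call takes 0.05 s, during which the arm holds its last target. There are 200 camera calls.

## Working session

There is one attempt and no reset: what is moved stays moved. The work goes in short steps, Python scripts to look and compute and a shell command to move; the robot and the scene stay as the last step left them, time stands still between calls to the robot, and variables do not carry over. Pictures are saved under pics/ and viewed, at most 14 in all, crops included, and the job is handed in when it is done.

```bash
mkdir -p pics; python3 - <<'E'
from rig import r,eyes
import cv2
for n in("top","scene"):
    f=eyes.grab_frame(n); cv2.imwrite(f"pics/{n}0.png",f["img"])
    print(n,f["fx"],f["cx"],f["cy"],f["D"],(-f["R"].T@f["t"]).round(),f["R"].round(2).tolist())
s=r.sense();print(s)
E
```

```text
top 474.1950485380796 319.8193502464815 236.37398573799092 [-0.0246014  0.         0.         0.         0.       ] [ 358.   -7. 1095.] [[0.0, -1.0, -0.01], [-0.97, -0.0, -0.24], [0.24, 0.01, -0.97]]
scene 462.6335908237022 316.33973790371266 238.93714634138928 [-0.11799486  0.          0.          0.          0.        ] [1154.   -0.  738.] [[0.02, 1.0, -0.01], [0.78, -0.02, -0.62], [-0.62, 0.01, -0.78]]
{'clock': 0.1, 'qpos': array([ 1.23961840e+00,  3.53605878e-01,  1.63405287e+00,  1.42484706e-06,
        1.15518710e+00, -2.42642039e-03]), 'qvel': array([-0.00086583, -0.00231898, -0.00120077,  0.00067604,  0.0008369 ,
        0.00207219]), 'joint_efforts': array([-5.08918383e-04, -6.06357980e+01, -3.42819500e+01, -1.46691095e-04,
        4.04898485e-03,  5.02352907e-05]), 'eef_pos': array([201.67391213, 591.1460436 , 247.6228292 ]), 'tcp_rot': array([-3.14033947e+00, -4.34358521e-06,  2.81284057e+00]), 'contact_force': array([ 0.29989002,  0.58292796, -0.31817402]), 'wrist_torque': array([-0.00763228,  0.02061539, -0.00233423]), 'grasp_force': 0.0, 'opening': 0.999043184383431}
```

View pics/top0.png

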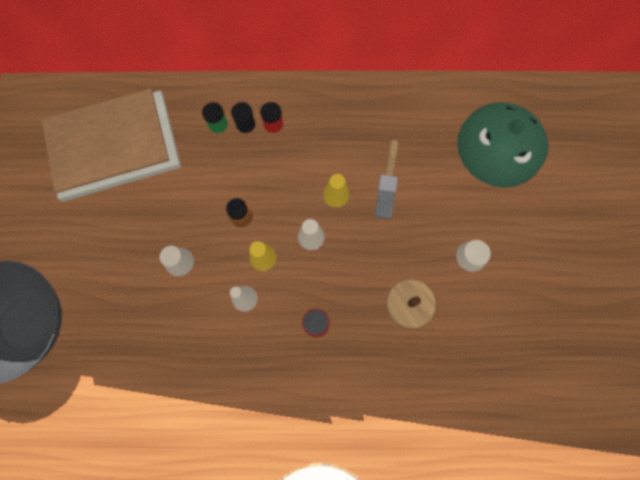

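View pics/scene0.png

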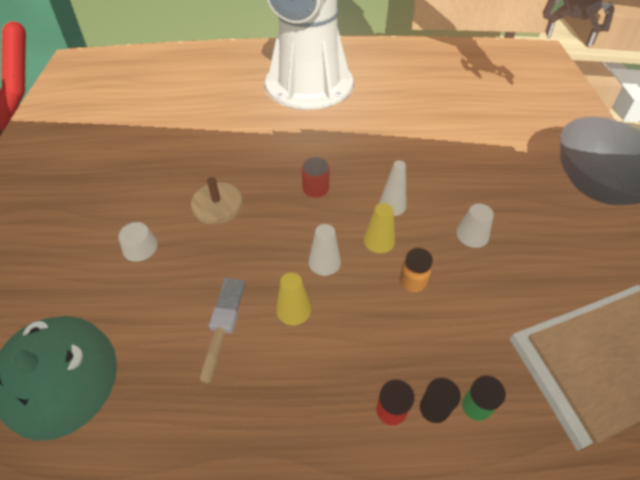

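Pieces by their outlines:
- **Tallest:** top (243,298) / scene (396,188), the slim one.
- **Tall:** top (311,235) / scene (324,250).
- **Short:** top (177,260) / scene (477,225).
- **Shortest:** top (473,255) / scene (138,241), the squat one.
- **Yellow look-alikes, to be left alone:** top (262,256) and (337,190).
- **Stand:** top (411,303).

Next I'll measure positions and confirm these in a crop.

```bash
cat > h.py <<'E'
from rig import r,eyes
import cv2,numpy as np
H={'tallest':(120,59,23),'tall':(95,63.5,35),'short':(70,68,47),'shortest':(45,72.5,59)}
def K(f): return np.array([[f["fx"],0,f["cx"]],[0,f["fy"],f["cy"]],[0,0,1.]]),np.array(f["D"],float)
def proj(f,P):
    k,d=K(f); return cv2.projectPoints(np.array(P,float).reshape(-1,1,3),cv2.Rodrigues(np.array(f["R"]))[0],np.array(f["t"],float),k,d)[0].reshape(-1,2)
def ray(f,p,z):
    k,d=K(f); u=cv2.undistortPoints(np.array(p,float).reshape(1,1,2),k,d).ravel()
    R=np.array(f["R"]);c=-R.T@np.array(f["t"]).ravel(); v=R.T@np.array([*u,1]); return (c+v*(z-c[2])/v[2])[:2]
def cent(c): m=cv2.moments(c); return np.array([m['m10'],m['m01']])/m['m00']
def white(f):
    h=cv2.cvtColor(f["img"],cv2.COLOR_BGR2HSV); m=cv2.inRange(h,(0,0,95),(179,70,255))
    return [c for c in cv2.findContours(m,cv2.RETR_EXTERNAL,cv2.CHAIN_APPROX_NONE)[0] if 200<cv2.contourArea(c)<3000]
def cone(f,c,n,z0=0):
    # ray at mid height, then take off the offset of an outline's centroid from the axis mid point
    h,a,b=H[n]; p=cent(c); q=ray(f,p,z0+h/2); t=np.linspace(0,6.283,60)
    P=[[q[0]+w/2*np.cos(s),q[1]+w/2*np.sin(s),z] for w,z in((a,z0),(b,z0+h)) for s in t]
    o=cent(cv2.convexHull(proj(f,P).astype(np.float32)))
    return ray(f,2*p-o,z0+h/2)
def go(x,y,z):
    s=r.sense();e=s["eef_pos"];yaw=s["tcp_rot"][2];d=np.array([x,y,z])-e
    c,n=np.cos(yaw),np.sin(yaw)
    print("tool shift mm",np.round([c*d[0]+n*d[1],n*d[0]-c*d[1],-d[2]],1),"yaw",round(yaw,3))
E
python3 - <<'E'
from h import *
px={'top':dict(tallest=(243,298),tall=(311,235),short=(177,260),shortest=(473,255)),
'scene':dict(tallest=(396,188),tall=(324,250),short=(477,225),shortest=(138,241))}
for v in px:
    f=eyes.grab_frame(v); cs=white(f)
    for n,p in px[v].items():
        c=min(cs,key=lambda c:np.linalg.norm(cent(c)-p))
        h,a,b=H[n];q=cone(f,c,n);t=np.linspace(0,6.283,60)
        P=[[q[0]+w/2*np.cos(s),q[1]+w/2*np.sin(s),z] for w,z in((a,0),(b,h)) for s in t]
        print(v,n,cent(c).round(1),q.round(1),'area',cv2.contourArea(c),'expect',cv2.contourArea(cv2.convexHull(proj(f,P).astype(np.float32))))
    hs=cv2.cvtColor(f["img"],cv2.COLOR_BGR2HSV)
    g=(411,303) if v=='top' else (217,203)
    print(v,'hsv board',[hs[g[1]+dy,g[0]+dx].tolist() for dx,dy in((0,12),(15,8),(-15,8),(0,-40),(35,0))])
    if v=='scene': cv2.imwrite('pics/crop1.png',cv2.resize(f["img"][140:340,100:520],None,fx=1.9,fy=1.9))
    else: cv2.imwrite('pics/crop2.png',cv2.resize(f["img"][170:350,150:510],None,fx=2.2,fy=2.2))
E
```

```text
top tallest [243.2 297.7] [481.1 173.3] area 488.5 expect 560.2053891557734
top tall [310.5 234.7] [628.3  20.8] area 561.0 expect 621.1120436438359
top short [176.3 260. ] [567.4 331.3] area 713.0 expect 788.8867601173697
top shortest [473. 255.] [ 581.1 -357.7] area 767.0 expect 842.6848206033465
top hsv board [[17, 108, 166], [17, 113, 158], [16, 110, 163], [12, 144, 126], [11, 139, 134]]
scene tallest [396.  188.2] [471.6 178.4] area 860.0 expect 1069.8693536941428
scene tall [324.4 251.1] [625.5  22.3] area 1182.5 expect 1262.3242572715972
scene short [475.8 225.9] [565.5 332.1] area 1121.0 expect 1194.2378723081201
scene shortest [136.7 241.5] [ 578.1 -355.3] area 1088.0 expect 1155.6095662913285
scene hsv board [[17, 102, 155], [17, 101, 159], [18, 99, 167], [13, 130, 145], [13, 128, 137]]
```

View pics/crop1.png

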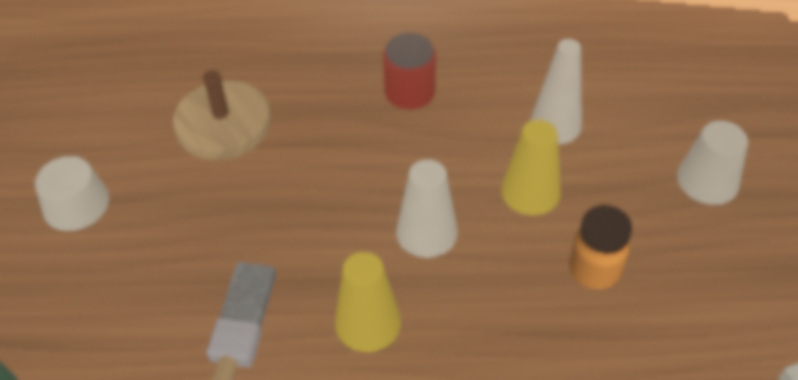

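The crop confirms the four white pieces: slim tallest at crop (565,90), tall (428,208), short (713,160), shortest (70,193). The two yellow cones at (533,167) and (367,300) are look-alikes, so I leave them. Next I measure the stand and the obstacles near the tallest.

```bash
python3 - <<'E'
from h import *
def big(m,p,rad):
    cs=[c for c in cv2.findContours(m,cv2.RETR_EXTERNAL,cv2.CHAIN_APPROX_NONE)[0] if cv2.contourArea(c)>15 and np.linalg.norm(cent(c)-p)<rad]
    return max(cs,key=cv2.contourArea)
for v,g,pt in(('top',(411,303),(413,301)),('scene',(217,203),(213,190))):
    f=eyes.grab_frame(v); hs=cv2.cvtColor(f["img"],cv2.COLOR_BGR2HSV)
    m=cv2.inRange(hs,(14,60,130),(24,124,255)); c=cv2.convexHull(big(m,g,25)); q=ray(f,cent(c),15)
    print(v,'board px',cent(c).round(1),cv2.boundingRect(c),'->',q.round(1))
    d=cv2.inRange(hs,(0,0,0),(179,255,100)); 
    try:
        k=big(d,pt,15);x,y,w,h=cv2.boundingRect(k);print(' peg box',x,y,w,h,cent(k),'mid->',ray(f,cent(k),48).round(1))
    except Exception as e: print(e)
    ye=cv2.inRange(hs,(22,130,80),(34,255,255))
    for c in cv2.findContours(ye,cv2.RETR_EXTERNAL,cv2.CHAIN_APPROX_NONE)[0]:
        if cv2.contourArea(c)>200: print(' yellow',cent(c).round(),cone(f,c,'tall').round())
    for n,p,z in(('tin',(316,322),70),('jar',(237,209),75)) if v=='top' else (): print(n,ray(f,p,z).round())
go(481,173,220)
E
```

```text
top board px [410.7 303.5] (386, 279, 50, 50) -> [ 468.3 -207.4]
 peg box 408 297 12 10 [413.5 301.5] mid-> [ 469.3 -207.5]
 yellow [262. 256.] [578. 134.]
 yellow [336. 191.] [734. -39.]
tin [423.   6.]
jar [673. 185.]
scene board px [216.4 203.1] (190, 181, 54, 47) -> [ 476.1 -203.9]
 peg box 212 182 7 18 [215.38738739 192.68468468] mid-> [ 477.1 -200.2]
 yellow [292. 300.] [731. -38.]
 yellow [381. 230.] [577. 135.]
tool shift mm [-399.4 -305.8   28. ] yaw 2.813
```

```bash
python3 -m inch '[[-0.035,-0.027,0,0,0,0,-1],[-0.035,-0.027,0,0,0,0,-1],[-0.035,-0.027,0,0,0,0,-1],[-0.035,-0.027,0,0,0,0,-1],[-0.035,-0.027,0,0,0,0,-1],[-0.035,-0.027,0,0,0,0,-1],[-0.035,-0.027,0,0,0,0,-1],[-0.035,-0.027,0,0,0,0,-1]]' 30
python3 -m inch '[[-0.03,-0.023,0,0,0,0,-1],[-0.03,-0.023,0,0,0,0,-1],[-0.03,-0.023,0,0,0,0,-1],[-0.03,-0.023,0,0,0,0,-1],[0,0,0,0,0,8,-1],[0,0,0,0,0,8,-1],[0,0,0,0,0,8,-1],[0,0,0,0,0,8,-1]]'
python3 -m inch '[[0,0,0,0,0,8,-1],[0,0,0,0,0,8,-1],[0,0,0,0,0,8,-1],[0,0,0,0,0,8,-1],[0,0,0,0,0,7,-1],[0,0,0,0,0,0,-1],[0,0,0,0,0,0,-1],[0,0,0,0,0,0,-1]]'
python3 -c "
from h import *
go(481,173,75)"
```

```text
clock: 1.1
eef_pos: [397.8, 295.1, 248.5]
tcp_rot: [3.141, 0.0, 2.813]
contact_force: [-0.0, -0.8, -0.3]
opening: 0.995
grasp_force: 0.0
clock: 1.9
eef_pos: [481.0, 170.6, 248.3]
tcp_rot: [-3.142, -0.0, 2.248]
contact_force: [-0.9, 0.4, -0.8]
opening: 0.998
grasp_force: 0.0
clock: 2.7
eef_pos: [480.9, 170.9, 248.3]
tcp_rot: [3.142, -0.0, 1.576]
contact_force: [1.0, 0.1, 0.3]
opening: 0.999
grasp_force: 0.0
tool shift mm [2.100e+00 1.000e-01 1.733e+02] yaw 1.576
```

```bash
python3 -m inch '[[0.002,0,0.04,0,0,0,-1],[0,0,0.04,0,0,0,-1],[0,0,0.04,0,0,0,-1],[0,0,0.03,0,0,0,-1],[0,0,0.023,0,0,0,-1],[0,0,0,0,0,0,-1],[0,0,0,0,0,0,1],[0,0,0,0,0,0,1]]' 20
python3 -m inch '[[0,0,0,0,0,0,1],[0,0,0,0,0,0,1],[0,0,0,0,0,0,1],[0,0,0,0,0,0,1],[0,0,0,0,0,0,1],[0,0,0,0,0,0,1],[0,0,0,0,0,0,1],[0,0,0,0,0,0,1]]' 20
```

```text
clock: 3.5
eef_pos: [481.9, 173.2, 76.6]
tcp_rot: [3.14, -0.001, 1.574]
contact_force: [0.6, 0.4, 1.0]
opening: 0.693
grasp_force: 0.0
clock: 4.3
eef_pos: [481.7, 173.2, 76.7]
tcp_rot: [3.14, -0.001, 1.574]
contact_force: [-2.3, 0.5, 7.5]
opening: 0.465
grasp_force: 19.5
```

```bash
python3 -m inch '[[0,0,0,0,0,0,-1],[0,0,0,0,0,0,-1],[0,0,0,0,0,0,-1],[0,0,0,0,0,0,-1],[0,0,0,0,0,-8.2,-1],[0,0,0,0,0,-8.2,-1],[0,0,0,0,0,-8.2,-1],[0,0,0,0,0,-8.2,-1]]'
python3 -m inch '[[0,0,0,0,0,-8.2,-1],[0,0,0,0,0,-8.2,-1],[0,0,0,0,0,-8.2,-1],[0,0,0,0,0,-8.2,-1],[0,0,0,0,0,-8.2,-1],[0,0,0,0,0,-8.2,-1],[0,0,0,0,0,0,-1],[0,0,0,0,0,0,1]]'
python3 -m inch '[[0,0,0,0,0,0,1],[0,0,0,0,0,0,1],[0,0,0,0,0,0,1],[0,0,0,0,0,0,1],[0,0,0,0,0,0,1],[0,0,0,0,0,0,1],[0,0,0,0,0,0,1],[0,0,0,0,0,0,1]]' 30
python3 -m inch '[[0,0,-0.02,0,0,0,1],[0,0,-0.03,0,0,0,1],[0,0,-0.04,0,0,0,1],[0,0,-0.03,0,0,0,1],[0,0,0,0,0,0,1],[0,0,0,0,0,0,1]]' 30
python3 - <<'E'
from h import *
f=eyes.grab_frame('scene');c=f["img"][60:260,280:500];cv2.imwrite('pics/g1.png',cv2.resize(c,None,fx=2.5,fy=2.5))
go(471,-206,200)
E
```

```text
clock: 5.1
eef_pos: [480.9, 172.8, 75.2]
tcp_rot: [-3.141, -0.0, 2.152]
contact_force: [-0.0, -0.0, 0.0]
opening: 0.997
grasp_force: 0.0
clock: 5.9
eef_pos: [480.9, 172.9, 75.2]
tcp_rot: [-3.142, -0.0, 3.001]
contact_force: [-0.3, -0.1, 0.9]
opening: 0.855
grasp_force: 0.0
clock: 6.7
eef_pos: [481.1, 173.0, 75.5]
tcp_rot: [3.141, 0.0, 3.005]
contact_force: [-1.3, 1.2, 4.7]
opening: 0.47
grasp_force: 29.9
clock: 7.3
eef_pos: [480.9, 172.8, 195.3]
tcp_rot: [3.141, 0.001, 3.005]
contact_force: [-0.3, -1.2, -1.7]
opening: 0.466
grasp_force: 30.4
tool shift mm [ -42.5 -376.3   -5.6] yaw 3.005
```

View pics/g1.png

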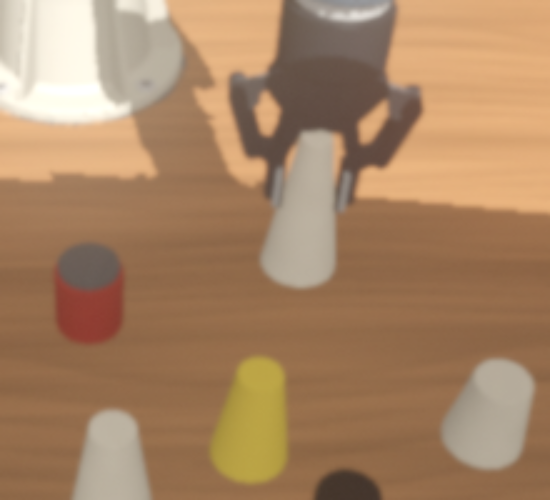

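```bash
python3 -m inch '[[-0.002,-0.020,0,0,0,0,1],[-0.0045,-0.04,0,0,0,0,1],[-0.0045,-0.04,0,0,0,0,1],[-0.0045,-0.04,0,0,0,0,1],[-0.0045,-0.04,0,0,0,0,1],[-0.0045,-0.04,0,0,0,0,1],[-0.0045,-0.04,0,0,0,0,1],[-0.0045,-0.04,0,0,0,0,1]]'
python3 -m inch '[[-0.0045,-0.038,0,0,0,0,1],[-0.004,-0.02,0,0,0,0,1],[-0.0015,-0.0183,0,0,0,0,1],[-0.001,0,0,0,0,0,1],[0,0,0,0,0,0,1],[0,0,0,0,0,0,1]]'
python3 - <<'E'
from h import *
go(471,-206,93)
for v in('top','scene'):
    f=eyes.grab_frame(v)
    for z in(18,78,120): print(v,z,proj(f,[[471,-206,z]]).round(1))
    cv2.imwrite(f'pics/p_{v}.png',f["img"])
a=cv2.imread('pics/p_top.png')[220:380,340:500];b=cv2.imread('pics/p_scene.png')[90:250,140:300]
cv2.imwrite('pics/g2.png',cv2.resize(np.hstack([a,b]),None,fx=2.5,fy=2.5))
E
```

```text
clock: 8.15
eef_pos: [471.8, -130.2, 193.4]
tcp_rot: [3.141, -0.003, 3.005]
contact_force: [0.4, 0.2, -1.8]
opening: 0.468
grasp_force: 30.4
clock: 8.75
eef_pos: [473.2, -205.0, 194.3]
tcp_rot: [3.141, -0.002, 3.005]
contact_force: [-0.0, 0.5, -1.4]
opening: 0.471
grasp_force: 30.4
tool shift mm [  2.   -1.3 101.3] yaw 3.005
top 18 [[410.3 302.1]]
top 78 [[415.4 299.2]]
top 120 [[419.3 296.9]]
scene 18 [[215.5 200.5]]
scene 78 [[210.4 180.4]]
scene 120 [[206.6 165.2]]
```

View pics/g2.png

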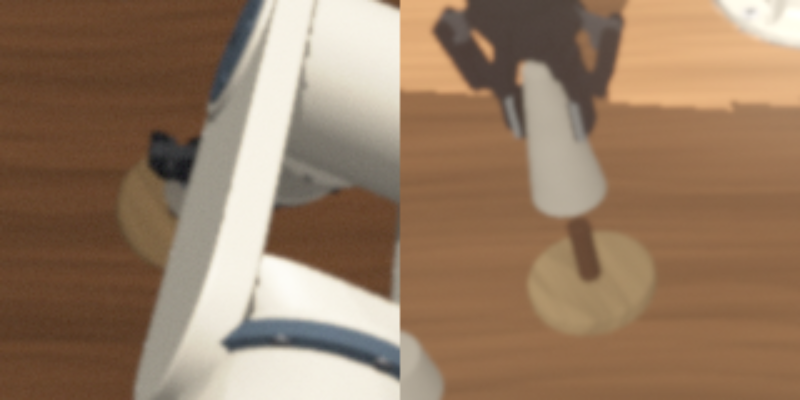

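```bash
python3 -m inch '[[0.0015,0,0.02,0,0,0,1],[0,0,0.03,0,0,0,1],[0,0,0.025,0,0,0,1],[0,0,0.015,0,0,0,1],[0,0,0.007,0,0,0,1],[0,0,0,0,0,0,1],[0,0,0,0,0,0,1]]'
python3 -m inch '[[0,0,0.002,0,0,0,1],[0,0,0.002,0,0,0,1],[0,0,0,0,0,0,1],[0,0,0,0,0,0,1]]'
```

```text
clock: 9.55
eef_pos: [472.7, -205.7, 98.9]
tcp_rot: [-3.141, 0.001, 3.005]
contact_force: [-0.1, 0.0, -1.0]
opening: 0.466
grasp_force: 30.4
clock: 9.95
eef_pos: [472.3, -205.8, 94.5]
tcp_rot: [-3.142, 0.0, 3.005]
contact_force: [-0.4, -0.7, 0.0]
opening: 0.471
grasp_force: 30.4
```

```bash
python3 -m inch '[[0,0,0.001,0,0,0,1],[0,0,0.001,0,0,0,1],[0,0,0,0,0,0,1],[0,0,0,0,0,0,1]]'
python3 -m inch '[[0,0,0,0,0,0,-1],[0,0,0,0,0,0,-1],[0,0,0,0,0,0,-1],[0,0,0,0,0,0,-1],[0,0,0,0,0,0,-1],[0,0,0,0,0,0,-1]]'
```

```text
clock: 10.35
eef_pos: [472.7, -205.8, 93.4]
tcp_rot: [-3.142, 0.001, 3.005]
contact_force: [-2.8, 3.1, 14.0]
opening: 0.463
grasp_force: 32.3
clock: 10.95
eef_pos: [472.2, -205.8, 92.2]
tcp_rot: [3.142, -0.0, 3.005]
contact_force: [-1.1, 0.7, -0.6]
opening: 0.999
grasp_force: 0.0
```

```bash
python3 -m inch '[[0,0,-0.03,0,0,0,-1],[0,0,-0.04,0,0,0,-1],[0,0,-0.04,0,0,0,-1],[0,0,-0.03,0,0,0,-1],[-0.0175,0.035,0,0,0,0,-1],[-0.0175,0.035,0,0,0,0,-1],[-0.0175,0.035,0,0,0,0,-1],[-0.0175,0.035,0,0,0,0,-1]]'
python3 -m inch '[[-0.0175,0.035,0,0,0,0,-1],[-0.0175,0.035,0,0,0,0,-1],[-0.0175,0.035,0,0,0,0,-1],[0,0,0,0,0,-7.8,-1],[0,0,0,0,0,0,-1],[0,0,0,0,0,0,-1]]'
python3 - <<'E'
from h import *
for v,p in(('top',(415,299)),('scene',(212,180))):
    f=eyes.grab_frame(v);cs=white(f);c=min(cs,key=lambda c:np.linalg.norm(cent(c)-p)); print(v,cent(c),cv2.contourArea(c),cone(f,c,'tallest',18).round(1))
    cv2.imwrite(f'pics/q_{v}.png',f["img"])
a=cv2.imread('pics/q_top.png')[180:340,300:460];b=cv2.imread('pics/q_scene.png')[110:270,180:340]
cv2.imwrite('pics/g3.png',cv2.resize(np.hstack([a,b]),None,fx=2.5,fy=2.5))
go(627,21.5,63)
E
```

```text
clock: 11.75
eef_pos: [561.3, -75.4, 232.5]
tcp_rot: [-3.142, 0.0, 3.004]
contact_force: [1.6, 0.1, 0.3]
opening: 0.999
grasp_force: 0.0
clock: 12.35
eef_pos: [626.5, 20.0, 232.0]
tcp_rot: [-3.141, -0.001, 3.138]
contact_force: [0.3, 0.5, 0.2]
opening: 1.005
grasp_force: 0.0
top [412.32671082 300.13276569] 528.5 [ 473.9 -207.6]
scene [211.94348704 186.28675671] 1073.5 [ 472.3 -205.4]
tool shift mm [ -0.5   2.  169.3] yaw 3.137
```

View pics/g3.png

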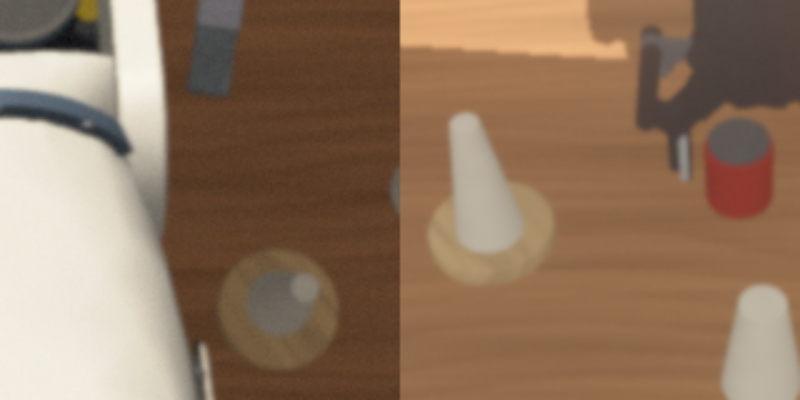

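The tallest stands on the board at about (472,-206). In this crop it is at (485,180). Next is the tall piece.

```bash
python3 -m inch '[[-0.0005,0.0015,0.04,0,0,0,-1],[0,0,0.04,0,0,0,-1],[0,0,0.04,0,0,0,-1],[0,0,0.03,0,0,0,-1],[0,0,0.022,0,0,0,-1],[0,0,0,0,0,0,-1],[0,0,0,0,0,0,1],[0,0,0,0,0,0,1]]' 20
python3 -m inch '[[0,0,0,0,0,0,1],[0,0,0,0,0,0,1],[0,0,0,0,0,0,1],[0,0,0,0,0,0,1],[0,0,0,0,0,0,1],[0,0,0,0,0,0,1]]' 20
python3 -m inch '[[0,0,0,0,0,0,-1],[0,0,0,0,0,0,-1],[0,0,0,0,0,0,-1],[0,0,0,0,0,0,-1],[0,0,0,0,0,8.2,-1],[0,0,0,0,0,8.2,-1],[0,0,0,0,0,8.2,-1],[0,0,0,0,0,8.2,-1]]'
python3 -m inch '[[0,0,0,0,0,8.2,-1],[0,0,0,0,0,8.2,-1],[0,0,0,0,0,8.2,-1],[0,0,0,0,0,8.2,-1],[0,0,0,0,0,8.2,-1],[0,0,0,0,0,8.2,-1],[0,0,0,0,0,8,-1],[0,0,0,0,0,0,1]]'
python3 -m inch '[[0,0,0,0,0,0,1],[0,0,0,0,0,0,1],[0,0,0,0,0,0,1],[0,0,0,0,0,0,1],[0,0,0,0,0,0,1],[0,0,0,0,0,0,1],[0,0,0,0,0,0,1],[0,0,0,0,0,0,1]]' 30
```

```text
clock: 13.25
eef_pos: [628.5, 21.4, 62.0]
tcp_rot: [3.142, 0.002, 3.14]
contact_force: [1.2, -0.4, 0.2]
opening: 0.689
grasp_force: 0.0
clock: 13.85
eef_pos: [628.7, 21.7, 62.4]
tcp_rot: [-3.142, 0.003, 3.141]
contact_force: [-1.5, -0.4, 5.8]
opening: 0.553
grasp_force: 19.8
clock: 14.65
eef_pos: [627.4, 21.7, 60.2]
tcp_rot: [-3.142, -0.0, 2.563]
contact_force: [-0.5, -0.1, 0.6]
opening: 1.001
grasp_force: 0.0
clock: 15.45
eef_pos: [627.4, 21.7, 60.2]
tcp_rot: [-3.141, 0.0, 1.568]
contact_force: [0.8, 0.4, -0.5]
opening: 0.859
grasp_force: 0.0
clock: 16.25
eef_pos: [627.5, 21.7, 60.7]
tcp_rot: [-3.142, 0.0, 1.572]
contact_force: [-2.1, 0.2, 5.3]
opening: 0.564
grasp_force: 30.4
```

```bash
python3 -m inch '[[0,0,-0.02,0,0,0,1],[0,0,-0.04,0,0,0,1],[0,0,-0.04,0,0,0,1],[0,0,-0.04,0,0,0,1],[0,0,-0.025,0,0,0,1],[0,0,0,0,0,0,1]]'
python3 -c "
from h import *
go(472.3,-206,220)"
```

```text
clock: 16.85
eef_pos: [629.7, 21.8, 229.6]
tcp_rot: [3.134, -0.0, 1.572]
contact_force: [1.4, -0.3, -0.3]
opening: 0.568
grasp_force: 31.0
tool shift mm [-227.6 -157.7    9.6] yaw 1.572
```

```bash
python3 -m inch '[[-0.02,-0.0135,0,0,0,0,1],[-0.033,-0.0225,0,0,0,0,1],[-0.033,-0.0225,0,0,0,0,1],[-0.033,-0.0225,0,0,0,0,1],[-0.033,-0.0225,0,0,0,0,1],[-0.033,-0.0225,0,0,0,0,1],[-0.025,-0.017,0,0,0,0,1],[-0.0177,-0.0122,0,0,0,0,1]]'
python3 -m inch '[[0,0,0,0,0,0,1],[0,0,0,0,0,0,1],[0,0,0,0,0,0,1],[0,0,0,0,0,0,1]]'
python3 - <<'E'
from h import *
go(472.3,-206,108.4)
f=eyes.grab_frame('scene');cv2.imwrite('pics/g4.png',cv2.resize(f["img"][60:240,130:310],None,fx=3,fy=3))
E
```

```text
clock: 17.65
eef_pos: [470.3, -207.1, 224.2]
tcp_rot: [-3.14, -0.0, 1.571]
contact_force: [0.6, 0.1, -0.7]
opening: 0.567
grasp_force: 31.0
clock: 18.05
eef_pos: [472.6, -205.1, 225.0]
tcp_rot: [-3.141, -0.0, 1.571]
contact_force: [-0.5, 0.2, -0.5]
opening: 0.568
grasp_force: 31.0
tool shift mm [ -0.9  -0.3 116.6] yaw 1.571
```

View pics/g4.png

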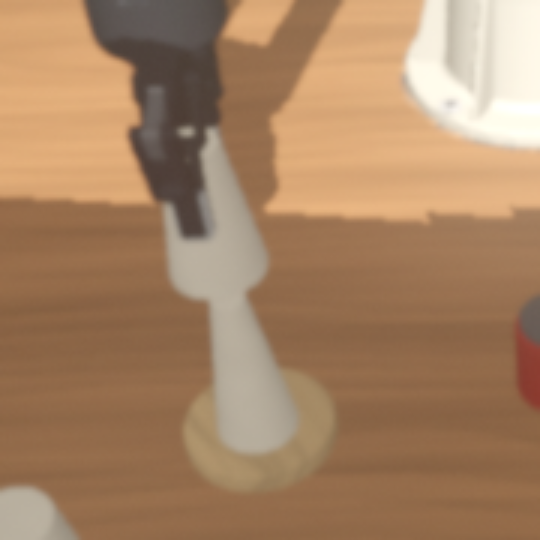

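```bash
python3 -m inch '[[-0.0005,0,0.02,0,0,0,1],[0,0,0.03,0,0,0,1],[0,0,0.02,0,0,0,1],[0,0,0.015,0,0,0,1],[0,0,0.01,0,0,0,1],[0,0,0.005,0,0,0,1],[0,0,0,0,0,0,1],[0,0,0,0,0,0,1]]'
python3 -m inch '[[0,0,0.005,0,0,0,1],[0,0,0.005,0,0,0,1],[0,0,0.003,0,0,0,1],[0,0,0.001,0,0,0,1],[0,0,0,0,0,0,1]]'
```

```text
clock: 18.9
eef_pos: [472.6, -206.5, 125.8]
tcp_rot: [3.141, 0.0, 1.57]
contact_force: [-0.3, -1.3, 0.2]
opening: 0.569
grasp_force: 31.0
clock: 19.4
eef_pos: [472.0, -206.3, 111.1]
tcp_rot: [-3.141, -0.0, 1.57]
contact_force: [-0.2, 0.6, -1.5]
opening: 0.568
grasp_force: 31.0
```

```bash
python3 -m inch '[[0,0,0.001,0,0,0,1],[0,0,0.001,0,0,0,1],[0,0,0.001,0,0,0,1],[0,0,0,0,0,0,1],[0,0,0,0,0,0,1]]'
```

```text
clock: 19.9
eef_pos: [472.4, -206.4, 108.7]
tcp_rot: [3.141, 0.0, 1.57]
contact_force: [-0.9, -0.2, 4.7]
opening: 0.564
grasp_force: 31.7
```

```bash
python3 -m inch '[[0,0,0,0,0,0,-1],[0,0,0,0,0,0,-1],[0,0,0,0,0,0,-1],[0,0,0,0,0,0,-1],[0,0,0,0,0,0,-1],[0,0,-0.03,0,0,0,-1],[0,0,-0.04,0,0,0,-1],[0,0,-0.04,0,0,0,-1]]'
python3 -m inch '[[0.04,0.007,0,0,0,0,-1],[0.04,0.007,0,0,0,0,-1],[0.04,0.007,0,0,0,0,-1],[0.04,0.007,0,0,0,0,-1],[0.04,0.007,0,0,0,0,-1],[0.04,0.007,0,0,0,0,-1],[0.04,0.007,0,0,0,0,-1],[0.04,0.007,0,0,0,0,-1]]'
python3 -m inch '[[0.04,0.007,0,0,0,0,-1],[0.04,0.007,0,0,0,0,-1],[0.04,0.007,0,0,0,0,-1],[0.04,0.007,0,0,0,0,-1],[0.04,0.007,0,0,0,0,-1],[0.018,0.003,0,0,0,0,-1],[0,0,0,0,0,0,-1],[0,0,0,0,0,0,-1]]'
python3 - <<'E'
from h import *
for v,p in(('top',(415,299)),('scene',(212,175))):
    f=eyes.grab_frame(v);cs=white(f);c=min(cs,key=lambda c:np.linalg.norm(cent(c)-p)); print(v,cent(c),cv2.contourArea(c))
    cv2.imwrite(f'pics/q_{v}.png',f["img"])
a=cv2.imread('pics/q_top.png')[220:380,330:490];b=cv2.imread('pics/q_scene.png')[110:270,130:290]
cv2.imwrite('pics/g5.png',cv2.resize(np.hstack([a,b]),None,fx=2.5,fy=2.5))
go(566.5,331.7,42)
E
```

```text
clock: 20.7
eef_pos: [471.6, -206.2, 219.1]
tcp_rot: [-3.14, -0.001, 1.57]
contact_force: [0.5, -0.7, 0.6]
opening: 1.002
grasp_force: 0.0
clock: 21.5
eef_pos: [528.3, 115.3, 218.3]
tcp_rot: [3.141, 0.0, 1.57]
contact_force: [0.6, -0.5, -1.3]
opening: 1.002
grasp_force: 0.0
clock: 22.3
eef_pos: [566.1, 330.8, 217.8]
tcp_rot: [-3.141, 0.001, 1.571]
contact_force: [0.1, -0.6, -0.5]
opening: 1.001
grasp_force: 0.0
top [414.50350496 298.91926517] 689.5
scene [210.84276504 182.79536772] 1396.0
tool shift mm [  1.6   0.2 176.2] yaw 1.569
```

View pics/g5.png

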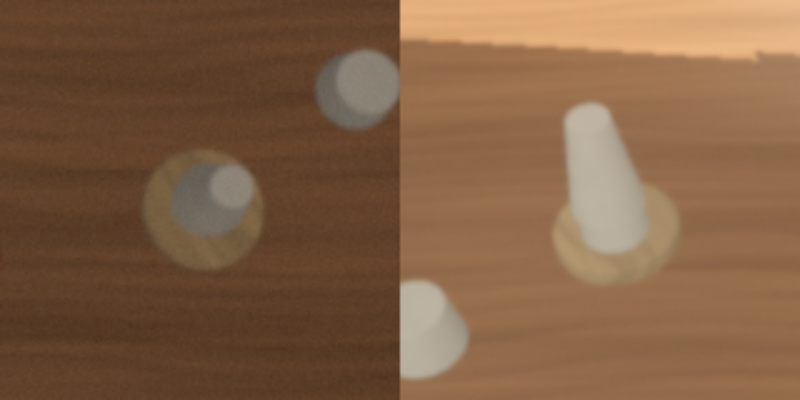

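Tall is nested upright over the tallest (crop scene (605,180)). Next is the short piece.

```bash
python3 -m inch '[[0.001,0,0.04,0,0,0,-1],[0,0,0.04,0,0,0,-1],[0,0,0.04,0,0,0,-1],[0,0,0.03,0,0,0,-1],[0,0,0.02,0,0,0,-1],[0,0,0.008,0,0,0,-1],[0,0,0,0,0,0,-1],[0,0,0,0,0,0,1]]' 20
python3 -m inch '[[0,0,0,0,0,0,1],[0,0,0,0,0,0,1],[0,0,0,0,0,0,1],[0,0,0,0,0,0,1],[0,0,0,0,0,0,1],[0,0,0,0,0,0,1]]' 20
python3 -m inch '[[0,0,0,0,0,0,-1],[0,0,0,0,0,0,-1],[0,0,0,0,0,0,-1],[0,0,0,0,0,0,-1],[0,0,0,0,0,-8.2,-1],[0,0,0,0,0,-8.2,-1],[0,0,0,0,0,-8.2,-1],[0,0,0,0,0,-8.2,-1]]'
python3 -m inch '[[0,0,0,0,0,-8.2,-1],[0,0,0,0,0,-8.2,-1],[0,0,0,0,0,-8.2,-1],[0,0,0,0,0,-8.2,-1],[0,0,0,0,0,-8.2,-1],[0,0,0,0,0,-8.2,-1],[0,0,0,0,0,-8,-1],[0,0,0,0,0,0,1]]'
python3 -m inch '[[0,0,0,0,0,0,1],[0,0,0,0,0,0,1],[0,0,0,0,0,0,1],[0,0,0,0,0,0,1],[0,0,0,0,0,0,1],[0,0,0,0,0,0,1],[0,0,0,0,0,0,1],[0,0,0,0,0,0,1]]' 30
```

```text
clock: 23.2
eef_pos: [567.3, 332.4, 41.5]
tcp_rot: [3.14, -0.001, 1.569]
contact_force: [0.5, -0.2, 0.4]
opening: 0.857
grasp_force: 0.0
clock: 23.8
eef_pos: [567.3, 332.9, 42.3]
tcp_rot: [3.14, -0.001, 1.57]
contact_force: [-1.2, -2.0, 6.2]
opening: 0.676
grasp_force: 20.4
clock: 24.6
eef_pos: [566.4, 332.5, 40.2]
tcp_rot: [-3.141, -0.0, 2.149]
contact_force: [0.2, 0.5, 0.4]
opening: 0.998
grasp_force: 0.0
clock: 25.4
eef_pos: [566.4, 332.5, 40.2]
tcp_rot: [-3.141, -0.0, -3.14]
contact_force: [0.1, -0.1, 0.4]
opening: 0.857
grasp_force: 0.0
clock: 26.2
eef_pos: [566.5, 332.6, 40.8]
tcp_rot: [-3.142, 0.0, 3.137]
contact_force: [-1.2, -1.4, 5.5]
opening: 0.671
grasp_force: 30.8
```

```bash
python3 -m inch '[[0,0,-0.02,0,0,0,1],[0,0,-0.04,0,0,0,1],[0,0,-0.04,0,0,0,1],[0,0,-0.04,0,0,0,1],[0,0,-0.035,0,0,0,1],[0.0035,-0.02,0,0,0,0,1],[0.007,-0.04,0,0,0,0,1],[0.007,-0.04,0,0,0,0,1]]'
python3 -m inch '[[0.007,-0.04,0,0,0,0,1],[0.007,-0.04,0,0,0,0,1],[0.007,-0.04,0,0,0,0,1],[0.007,-0.04,0,0,0,0,1],[0.007,-0.04,0,0,0,0,1],[0.007,-0.04,0,0,0,0,1],[0.007,-0.04,0,0,0,0,1],[0.007,-0.04,0,0,0,0,1]]'
python3 -m inch '[[0.007,-0.04,0,0,0,0,1],[0.007,-0.04,0,0,0,0,1],[0.005,-0.028,0,0,0,0,1],[0.0025,-0.01,0,0,0,0,1],[0,0,0,0,0,0,1],[0,0,0,0,0,0,1],[0,0,0,0,0,0,1],[0,0,0,0,0,0,1]]'
python3 - <<'E'
from h import *
go(472.3,-206.2,118.5)
f=eyes.grab_frame('scene');cv2.imwrite('pics/g6.png',cv2.resize(f["img"][60:240,130:310],None,fx=3,fy=3))
E
```

```text
clock: 27.0
eef_pos: [548.5, 231.9, 215.4]
tcp_rot: [3.142, 0.0, 3.139]
contact_force: [0.1, -0.2, -0.6]
opening: 0.675
grasp_force: 31.9
clock: 27.8
eef_pos: [492.1, -88.9, 215.4]
tcp_rot: [-3.142, 0.0, 3.137]
contact_force: [0.3, -0.0, 0.2]
opening: 0.675
grasp_force: 31.9
clock: 28.6
eef_pos: [471.4, -204.3, 215.3]
tcp_rot: [3.141, -0.0, -3.141]
contact_force: [-0.4, -0.5, 0.3]
opening: 0.67
grasp_force: 31.9
tool shift mm [-0.9 -1.9 96.8] yaw -3.141
```

View pics/g6.png

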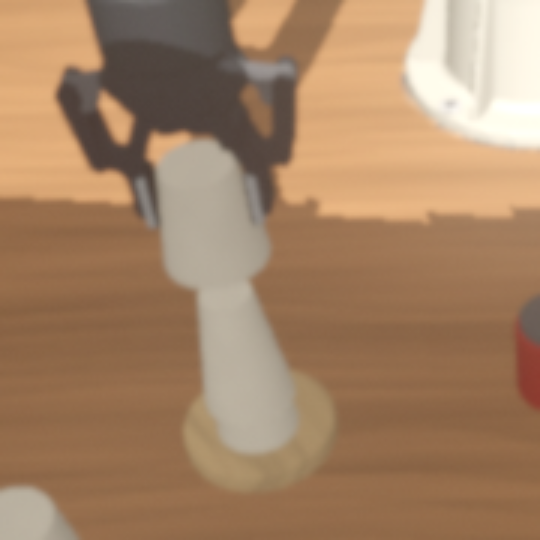

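```bash
python3 - <<'E'
from h import *
f=eyes.grab_frame('scene');t=np.linspace(0,6.283,60)
from scipy.spatial.transform import Rotation as Ro
for a in(-8,-4,0,4,8):
    R=Ro.from_euler('y',a,degrees=True).as_matrix();C=np.array([471.4,-204.9,215])
    for w,z in((68,0),(47,70)):
        p=proj(f,[C+R@np.array([w/2*np.cos(s),w/2*np.sin(s),z-40.5]) for s in t]); p=(p-[130,60])*3
        print(a,'z',z,'cols',p[:,0].min().round(),p[:,0].max().round(),'rows',p[:,1].min().round(),p[:,1].max().round())
E
```

```text
-8 z 0 cols 160.0 268.0 rows 229.0 287.0
-8 z 70 cols 155.0 234.0 rows 138.0 177.0
-4 z 0 cols 161.0 269.0 rows 223.0 288.0
-4 z 70 cols 154.0 233.0 rows 138.0 181.0
0 z 0 cols 162.0 269.0 rows 218.0 288.0
0 z 70 cols 154.0 233.0 rows 137.0 185.0
4 z 0 cols 163.0 270.0 rows 212.0 288.0
4 z 70 cols 153.0 232.0 rows 137.0 190.0
8 z 0 cols 163.0 270.0 rows 206.0 287.0
8 z 70 cols 153.0 232.0 rows 137.0 194.0
```

The held piece is upright: its top ellipse spans crop rows 140–186, which matches zero tilt. Lowering it now.

```bash
python3 -m inch '[[-0.001,-0.0015,0.02,0,0,0,1],[0,0,0.03,0,0,0,1],[0,0,0.02,0,0,0,1],[0,0,0.01,0,0,0,1],[0,0,0.005,0,0,0,1],[0,0,0,0,0,0,1],[0,0,0,0,0,0,1]]'
python3 -m inch '[[0,0,0.005,0,0,0,1],[0,0,0.003,0,0,0,1],[0,0,0.001,0,0,0,1],[0,0,0,0,0,0,1],[0,0,0,0,0,0,1]]'
```

```text
clock: 29.4
eef_pos: [472.8, -207.1, 131.1]
tcp_rot: [-3.141, 0.001, 3.141]
contact_force: [-0.3, 0.5, -0.8]
opening: 0.671
grasp_force: 31.9
clock: 29.9
eef_pos: [472.2, -206.9, 121.3]
tcp_rot: [-3.142, 0.0, 3.141]
contact_force: [0.9, -0.9, -0.7]
opening: 0.673
grasp_force: 31.9
```

```bash
python3 -m inch '[[0,0.0005,0.001,0,0,0,1],[0,0,0.001,0,0,0,1],[0,0,0.001,0,0,0,1],[0,0,0,0,0,0,1],[0,0,0,0,0,0,1]]'
```

```text
clock: 30.4
eef_pos: [472.5, -206.5, 118.8]
tcp_rot: [-3.141, 0.001, 3.141]
contact_force: [-1.8, 0.1, 5.5]
opening: 0.666
grasp_force: 32.8
```

```bash
python3 -m inch '[[0,0,0,0,0,0,-1],[0,0,0,0,0,0,-1],[0,0,0,0,0,0,-1],[0,0,0,0,0,0,-1],[0,0,0,0,0,0,-1],[0,0,-0.03,0,0,0,-1],[0,0,-0.04,0,0,0,-1],[0,0,-0.03,0,0,0,-1]]'
python3 -m inch '[[-0.0215,-0.03,0,0,0,0,-1],[-0.0215,-0.03,0,0,0,0,-1],[-0.0215,-0.03,0,0,0,0,-1],[-0.0215,-0.03,0,0,0,0,-1],[-0.0215,-0.03,0,0,0,0,-1],[0,0,0,0,0,0,-1],[0,0,0,0,0,0,-1],[0,0,0,0,0,0,-1]]'
python3 - <<'E'
from h import *
go(579.6,-356.5,30)
f=eyes.grab_frame('scene');cv2.imwrite('pics/g7.png',cv2.resize(f["img"][90:290,80:280],None,fx=2.5,fy=2.5))
E
```

```text
clock: 31.2
eef_pos: [472.3, -206.4, 220.1]
tcp_rot: [-3.141, 0.001, 3.141]
contact_force: [0.3, 0.4, 0.6]
opening: 0.999
grasp_force: 0.0
clock: 32.0
eef_pos: [578.8, -355.6, 217.9]
tcp_rot: [3.141, -0.001, 3.141]
contact_force: [-0.0, 0.5, -0.4]
opening: 1.005
grasp_force: 0.0
tool shift mm [ -0.8  -0.9 187.9] yaw 3.141
```

View pics/g7.png

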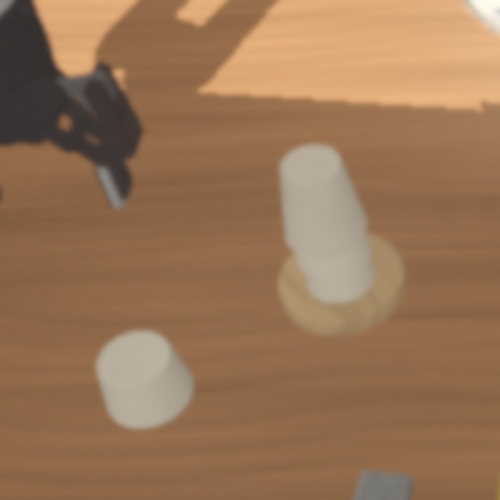

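Three are nested upright (crop (325,225)). Next is the shortest.

```bash
python3 -m inch '[[-0.001,-0.0005,0.04,0,0,0,-1],[0,0,0.04,0,0,0,-1],[0,0,0.04,0,0,0,-1],[0,0,0.03,0,0,0,-1],[0,0,0.025,0,0,0,-1],[0,0,0.012,0,0,0,-1],[0,0,0,0,0,0,-1],[0,0,0,0,0,0,1]]' 20
python3 -m inch '[[0,0,0,0,0,0,1],[0,0,0,0,0,0,1],[0,0,0,0,0,0,1],[0,0,0,0,0,0,1],[0,0,0,0,0,0,1],[0,0,0,0,0,0,1]]' 20
python3 -m inch '[[0,0,0,0,0,0,-1],[0,0,0,0,0,0,-1],[0,0,0,0,0,0,-1],[0,0,0,0,0,0,-1],[0,0,0,0,0,8.2,-1],[0,0,0,0,0,8.2,-1],[0,0,0,0,0,8.2,-1],[0,0,0,0,0,8.2,-1]]'
python3 -m inch '[[0,0,0,0,0,8.2,-1],[0,0,0,0,0,8.2,-1],[0,0,0,0,0,8.2,-1],[0,0,0,0,0,8.2,-1],[0,0,0,0,0,8.2,-1],[0,0,0,0,0,8.2,-1],[0,0,0,0,0,8,-1],[0,0,0,0,0,0,1]]'
python3 -m inch '[[0,0,0,0,0,0,1],[0,0,0,0,0,0,1],[0,0,0,0,0,0,1],[0,0,0,0,0,0,1],[0,0,0,0,0,0,1],[0,0,0,0,0,0,1],[0,0,0,0,0,0,1],[0,0,0,0,0,0,1]]' 30
```

```text
clock: 32.85
eef_pos: [581.1, -357.0, 32.5]
tcp_rot: [-3.141, 0.001, 3.141]
contact_force: [-0.2, -0.0, 1.0]
opening: 0.861
grasp_force: 0.0
clock: 33.45
eef_pos: [581.5, -357.3, 33.5]
tcp_rot: [-3.14, 0.002, 3.141]
contact_force: [-0.8, 1.9, 6.9]
opening: 0.744
grasp_force: 21.8
clock: 34.25
eef_pos: [580.5, -356.9, 31.1]
tcp_rot: [-3.142, -0.0, 2.563]
contact_force: [-0.1, 0.5, -0.0]
opening: 0.999
grasp_force: 0.0
clock: 35.05
eef_pos: [580.5, -357.0, 31.1]
tcp_rot: [-3.141, -0.0, 1.568]
contact_force: [-0.2, -0.1, -0.1]
opening: 0.858
grasp_force: 0.0
clock: 35.85
eef_pos: [580.5, -357.0, 31.8]
tcp_rot: [-3.141, -0.0, 1.575]
contact_force: [-1.1, 0.3, 5.5]
opening: 0.743
grasp_force: 31.9
```

```bash
python3 -m inch '[[0,0,-0.02,0,0,0,1],[0,0,-0.04,0,0,0,1],[0,0,-0.04,0,0,0,1],[0,0,-0.04,0,0,0,1],[0,0,-0.04,0,0,0,1],[0.0155,-0.0112,0,0,0,0,1],[0.03,-0.0215,0,0,0,0,1],[0.03,-0.0215,0,0,0,0,1]]'
python3 -m inch '[[0.03,-0.0215,0,0,0,0,1],[0.03,-0.0215,0,0,0,0,1],[0.015,-0.011,0,0,0,0,1],[0,0,0,0,0,0,1],[0,0,0,0,0,0,1],[0,0,0,0,0,0,1],[0,0,0,0,0,0,1]]'
python3 - <<'E'
from h import *
go(472.3,-206.4,139.4)
f=eyes.grab_frame('scene');cv2.imwrite('pics/g8.png',cv2.resize(f["img"][60:240,130:310],None,fx=3,fy=3))
e=r.sense()["eef_pos"];t=np.linspace(0,6.283,60)
for w,z in((72.5,0),(59,45)):
    p=(proj(f,[[e[0]+w/2*np.cos(s),e[1]+w/2*np.sin(s),e[2]-31.4+z] for s in t])-[130,60])*3;print(z,p.min(0).round(),p.max(0).round())
E
```

```text
clock: 36.65
eef_pos: [525.7, -280.8, 211.4]
tcp_rot: [3.141, 0.0, 1.574]
contact_force: [0.9, 0.4, -1.0]
opening: 0.744
grasp_force: 33.3
clock: 37.35
eef_pos: [473.1, -207.2, 211.2]
tcp_rot: [3.141, 0.0, 1.57]
contact_force: [-0.1, -0.2, -1.4]
opening: 0.741
grasp_force: 33.3
tool shift mm [ 0.8 -0.8 71.8] yaw 1.57
0 [153. 211.] [268. 286.]
45 [147. 160.] [245. 220.]
```

View pics/g8.png

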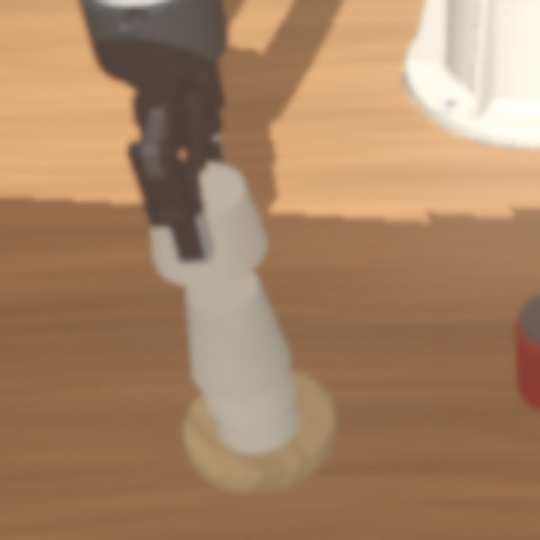

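The shortest is held upright over the stack, and its outline matches (columns 153–268). Lowering it.

```bash
python3 -m inch '[[0.0007,-0.0007,0.02,0,0,0,1],[0,0,0.02,0,0,0,1],[0,0,0.012,0,0,0,1],[0,0,0.008,0,0,0,1],[0,0,0.004,0,0,0,1],[0,0,0,0,0,0,1],[0,0,0,0,0,0,1]]'
python3 -m inch '[[0,0,0.003,0,0,0,1],[0,0,0.002,0,0,0,1],[0,0,0.001,0,0,0,1],[0,0,0,0,0,0,1],[0,0,0,0,0,0,1]]'
```

```text
clock: 38.1
eef_pos: [472.1, -205.9, 147.8]
tcp_rot: [3.141, 0.0, 1.57]
contact_force: [0.4, -0.3, 0.2]
opening: 0.742
grasp_force: 33.3
clock: 38.6
eef_pos: [471.7, -205.7, 141.3]
tcp_rot: [3.142, -0.0, 1.57]
contact_force: [-1.1, -0.6, -0.2]
opening: 0.741
grasp_force: 33.3
```

```bash
python3 -m inch '[[0,0,0.001,0,0,0,1],[0,0,0.001,0,0,0,1],[0,0,0,0,0,0,1],[0,0,0,0,0,0,1]]'
```

```text
clock: 39.0
eef_pos: [472.0, -205.8, 139.8]
tcp_rot: [3.141, 0.0, 1.57]
contact_force: [-1.7, 0.1, 5.1]
opening: 0.748
grasp_force: 34.1
```

```bash
python3 -m inch '[[0,0,0,0,0,0,-1],[0,0,0,0,0,0,-1],[0,0,0,0,0,0,-1],[0,0,0,0,0,0,-1],[0,0,0,0,0,0,-1],[0,0,-0.03,0,0,0,-1],[0,0,-0.04,0,0,0,-1],[0,0,-0.04,0,0,0,-1]]'
python3 -m inch '[[0.04,0,0,0,0,0,-1],[0.04,0,0,0,0,0,-1],[0.04,0,0,0,0,0,-1],[0.04,0,0,0,0,0,-1],[0.04,0,0,0,0,0,-1],[0,0,0,0,0,0,-1],[0,0,0,0,0,0,-1],[0,0,0,0,0,0,-1]]'
python3 - <<'E'
from h import *
for v in('top','scene'): cv2.imwrite(f'pics/q_{v}.png',eyes.grab_frame(v)["img"])
a=cv2.imread('pics/q_top.png')[220:380,330:490];b=cv2.imread('pics/q_scene.png')[110:270,130:290]
cv2.imwrite('pics/g9.png',cv2.resize(np.hstack([a,b]),None,fx=2.5,fy=2.5))
E
```

```text
clock: 39.8
eef_pos: [471.2, -205.5, 250.2]
tcp_rot: [-3.14, -0.001, 1.57]
contact_force: [0.4, -1.2, -0.2]
opening: 0.999
grasp_force: 0.0
clock: 40.6
eef_pos: [471.9, -6.3, 249.3]
tcp_rot: [-3.142, 0.0, 1.57]
contact_force: [-0.2, 0.5, -0.2]
opening: 1.0
grasp_force: 0.0
```

View pics/g9.png

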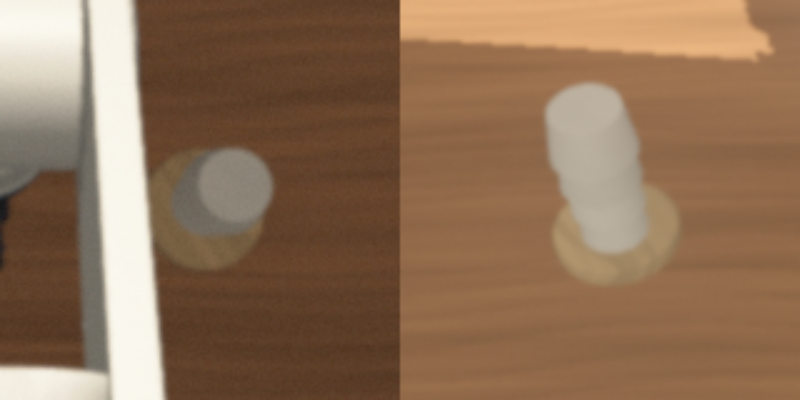

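All four are nested upright on the stand (crop (600,170)), and the arm is clear of them.

```bash
python3 -c "
from rig import r
print(r.sign_off())"
```

```text
the job is handed in; nothing more can be done
None
```

All four horn pieces are nested upright on the peg in the stated order, with the tin, jar and brush never touched, and the job was handed in at about 41 s on the robot's clock; the sign-off gave no verdict, so I'm going by the last camera check.

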